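Shut the cake case flush

TASK

Lay the icing spatula flat in the aluminium tool tray, then close the hinged lid of the cake case fully home, rim on rim, and square it up so that the red lug on the lid sits flush above the black lug of the base, side to side. Do not touch the cake, and leave the other things on the bench where they are.

Things in the scene. Friction and masses are not known exactly. Their poses are not given: they have to be found in the camera images.
- case: pink lower half of a square cake case, fixed: 150 x 150 mm, rim 45 mm high, walls 8 mm. Origin: centre of its underside; x along the hinge, y towards the hinge, z up. Hinge line at y = 75, z = 45 mm. In the middle of the wall away from the hinge (y = -75 mm) a black lug, 36 mm wide along x, stands 24 mm out, from z = 20 to 45 mm.
- lid (a joint): hinge angle of the lid: 0 = shut; pi = opened flat beyond the hinge, hollow side up. Stiff hinge: the lid stays where it is left and must be pressed shut (about 2 N at its free edge). Lid: white walls 8 mm, 150 x 150 mm, 45 mm deep, 5 mm clear pane. It also slips along the hinge by up to 14 mm either way (friction 2.5 N), so it may sit offset from the base.
- lid_lug (a point): red lug on the middle of the lid's free wall (away from the hinge): 36 mm wide along the hinge, 24 mm out, 25 mm high from the rim. This point: middle of its face in the rim plane, 162 mm from the hinge line; meets case_lug when shut and flush. Axes: x along the hinge, y from free edge to hinge, z from rim to pane.
- case_lug (a point): middle of the top face of the black lug of the lower half, at rim height.
- case_hinge (a point): middle of the hinge line, at rim height, axes as the case.
- cake: chocolate ring cake with cream icing in the lower half, 108 mm wide, top 38 mm above the bench (below the rim), fixed. Origin: centre of its underside. Not to be touched.
- spatula: icing spatula lying across the rim of the lower half, 260 mm long. Origin: middle of its length on its underside, x from handle to blade, z up. Wooden handle 115 x 22 x 18 mm (x = -130 to -15 mm), steel blade 145 x 30 x 3 mm; undersides level. The handle sticks out over the wall on the robot's side.
- tray: shallow aluminium tool tray, fixed, 300 (x) x 120 (y) x 22 mm high, walls and floor 5 mm. Origin: centre of its underside.
- rack: wire cooling rack with two muffins on it, fixed, 280 x 110 x 18 mm. Origin: centre of its underside.
- muffin0: brown muffin in a white paper cup, 62 mm wide, 52 mm tall, stands on the cooling rack; loose, to be left alone. Origin: centre of its underside.
- muffin1: golden muffin in a pink cup, 62 mm wide, 52 mm tall, stands on the cooling rack; loose, to be left alone. Origin: centre of its underside.
- jar: glass jar with red cap, 64 mm wide, 90 mm tall; loose, to be left alone. Origin: centre of its underside.
- ramekin: white bowl, 84 mm wide, 45 mm tall; loose, to be left alone. Origin: centre of its underside.
- colour: small green bottle, 36 mm wide, 85 mm tall; loose, to be left alone. Origin: centre of its underside.
- nozzle: steel piping nozzle, a cone 30 mm wide, 42 mm tall; loose, to be left alone. Origin: centre of its underside.
- cutter: copper ring cutter, 60 mm wide, 25 mm tall; loose, to be left alone. Origin: centre of its underside.

How it is judged:
By the outcome, as a careful person would: the job done as asked, in the order asked, and still so for the second after the job is handed in, with the robot touching nothing.
It also fails if it takes over 72 s, if anything falls off the work surface, if the arm or the gripper's body presses on something with over 40 N, if the wrist force passes 120 N, or if a joint passes its speed limit or range.

ROBOT

A 6-joint arm with a two-finger parallel gripper is mounted at the origin on the work surface. World frame = base frame: x ahead of the robot, y to its left, z up, the work surface at z = 0. Lengths are in m, angles in rad, forces in N, time in s.
With the tool pointing down it reaches from about 0.275 to 0.85 m from the base axis. Payload 5.2 kg.
Tool frame: the origin (TCP) lies midway between the tips of the shut fingers; the grasp point (between the pads) lies 19 mm behind it; z points along the fingers, y is the line along which they close (so a half turn about z gives the same grasp; the last joint's range is limited). The gripper opens to 85 mm and grips with 20 to 120 N. Pads are 22 mm wide; open, the fingers measure 114 mm over their backs; the gripper's body (76 mm by 85 mm) begins 54 mm behind the grasp point. The pads swing forward as they close: fully open they stand 13 mm farther back than shut.
Start: joints at [-1.366, 0.259, 1.535, -0, 1.348, -0.203], TCP at [0.218, -0.505, 0.231] pointing down, gripper open.
Joint ranges: [-3.14, 3.14], [-0.91, 2.08], [0.19, 2.58], [-1.22, 4.36], [0.22, 2.71], [-3.12, 3.12]. Speed limits (rad/s): [2.57, 2.57, 3.14, 3.14, 3.14, 3.14].

INTERFACE

Orientations are given as a unit quaternion [w, x, y, z].
In Python, from plant import arm gives the robot as it stands.
- The arm moves only by the tool move_arm, never from a script. Its argument "steps" is a list of rows, each an object of numbers: "jaw": the opening in per cent of the stroke, from 0 (shut) to 100 (fully open); "tx", "ty", "tz": the shift along the tool's x, y, z in m; "spin": the turn about the tool's z in rad. In form: [{"jaw": .., "tx": .., "ty": .., "tz": .., "spin": ..}, ...]. A call has 1 to 8 rows; each row is the pose to reach, as a shift and turn from the pose commanded when the call began, along the tool's axes at that moment; what a row does not reach only later rows make up. A row lasts 1/10 s, in which the tool goes at most 50 mm and 8.59 degrees, less where a joint would pass 70% of its speed; a pose out of reach is approached as far as the arm can. A call with a gripper value outside its range is refused whole. The fingers move at their own pace and stop on an object; "grip_force" is the grip in N (left out, the last holds). Time passes only in rows, so rows that repeat a pose let the fingers close. It gives the time, the measured TCP pose, the force, the opening and the grip force at its end, in the units of the state.
- arm.read_state(): the state, without advancing time (a new reading comes with each control period).
- arm.snapshot(name): name is "scene" or "top"; returns the picture (384x512x3 uint8, blue, green, red); there is no depth.
- arm.camera_info(name): a dict with "fovy" (degrees; the focal length in pixels is half the picture's height over the tangent of half this angle, whatever the lens; pixels are square), "cx", "cy" (the principal point, pixels), "eye" and "orientation" of the camera in the world. Camera axes: x right, y down, z forward; pixel columns grow to the right and rows downward; lengths in m; the calibration is good to about 2 mm. A picture is of the moment at which its call begins. camera_info takes no time and is no camera call.
- arm.hand_in(): hands the job in; it is judged then, once.
Trained networks look in the newest picture that a camera, given by its name, has taken for a name from the list of things; names that differ only in an ending like _2 or _b are one class to them, and where a whole thing is asked for, a point or a joint stands for the part that bears it (a point fixed in the world has none). Each returns a list of dicts, best first, with "score" (0 to 1); they miss things now and then, are a little off and sometimes report something else, mostly with a low value. They report only what shows in the picture. A call takes as long as a camera call.
- arm.boxes_of(name, camera): "location" ([x, y, z] in m, in the coordinates of the camera as it stood for that picture, good to about 4 mm: the middle of the surface that is visible of it).
- arm.pinpoint(name, camera): "location" ([x, y, z] in m, in the coordinates of the camera as it stood for that picture, good to about 4 mm: a listed point, or the origin of a listed thing).
The state is a dict: "time": time; "joints": joint angles; "joint_vel": joint speeds; "joint_efforts": joint torques, N m; "eef_pos": TCP position; "eef_rot": TCP orientation; "contact_force": force on the tool from outside, world axes, zero at the start; "moment": the same for the moment, N m; "finger_gap": opening from 0.0 (shut) to 1.0 (fully open); "finger_force": force on a finger pad.
Only numpy, scipy, OpenCV 4.12 (cv2) and the standard library are available. Lean on these libraries where they do the work, as an engineer would, in place of code of your own. Each camera call takes 0.05 s, during which the arm holds its last target. There are 200 camera calls.

## Working session

There is one attempt and no reset: what is moved stays moved. The work goes in short steps, Python scripts to look and compute and a tool call to move; the robot and the scene stay as the last step left them, time stands still between calls to the robot, and variables do not carry over. Pictures are saved under pics/ and viewed, at most 10 in all, crops included, and the job is handed in when it is done.

Besides the shell and the picture viewer there is one more tool, called after "Request:" as name([rows], argument=value, ...), one row to a line, values as JSON. move_arm: Moves the arm, as the interface text tells. Its arguments: {"type":"object","properties":{"steps":{"type":"array"},"grip_force":{"type":"number"}},"required":["steps"]}

```bash
mkdir -p pics; ls; cat > h.py <<'E'
import numpy as np, cv2
from plant import arm
from scipy.spatial.transform import Rotation as R
def q2R(q): return R.from_quat([q[1],q[2],q[3],q[0]]).as_matrix()
def cam(n):
    c=arm.camera_info(n); return np.array(c["eye"]),q2R(c["orientation"]),192/np.tan(np.radians(c["fovy"])/2),c
def w(n,p):
    e,M,f,c=cam(n); return e+M@np.array(p)
def px(n,P):
    e,M,f,c=cam(n); q=M.T@(np.array(P)-e); return np.array([c["cx"]+f*q[0]/q[2],c["cy"]+f*q[1]/q[2]])
def ray(n,u,v,z):
    e,M,f,c=cam(n); d=M@np.array([(u-c["cx"])/f,(v-c["cy"])/f,1]); return e+d*(z-e[2])/d[2]
def pin(name,n,k=1):
    for r in arm.pinpoint(name,n)[:k]: print(n,name,round(r["score"],2),w(n,r["location"]).round(4),{a:b for a,b in r.items() if a not in("score","location")})
def box(name,n,k=1):
    for r in arm.boxes_of(name,n)[:k]: print(n,'box',name,round(r["score"],2),w(n,r["location"]).round(4))
E
python3 - <<'E'
from h import *
for n in("scene","top"):
    im=arm.snapshot(n); cv2.imwrite(f"pics/{n}0.png",cv2.resize(im,None,fx=1.5,fy=1.5)); print(n,arm.camera_info(n))
    for t in "case lid_lug case_lug case_hinge cake spatula tray".split(): pin(t,n,2)
    box("spatula",n)
for t in "rack muffin0 muffin1 jar ramekin colour nozzle cutter".split(): pin(t,"top")
print(arm.read_state())
E
```

```text
pics
scene {'fovy': 42.3139933273081, 'cx': 250.8288312805804, 'cy': 184.0888407546864, 'eye': array([ 1.61718552, -0.14915286,  0.82718339]), 'orientation': array([-0.34542608,  0.6737023 ,  0.58035404, -0.29999204])}
scene case 0.89 [ 0.6089 -0.097  -0.0021] {}
scene lid_lug 0.9 [0.6627 0.1334 0.0581] {}
scene case_hinge 0.66 [ 0.6176 -0.0226  0.0463] {}
scene case_hinge 0.45 [ 0.5732 -0.075   0.0431] {}
scene cake 0.93 [ 0.6053 -0.0989  0.0034] {}
scene spatula 0.84 [ 0.5708 -0.0749  0.0455] {}
scene tray 0.57 [ 0.5141 -0.3391 -0.0011] {}
scene tray 0.39 [ 0.6099 -0.0944  0.    ] {}
scene box spatula 0.59 [ 0.6049 -0.0822  0.0462]
top {'fovy': 50.063705447593826, 'cx': 257.93479946096386, 'cy': 190.8725105034837, 'eye': array([0.46933572, 0.01980513, 0.96863956]), 'orientation': array([-0.04535021,  0.71399388, -0.69758091,  0.03920438])}
top case 0.74 [ 0.6113 -0.0993  0.005 ] {}
top case 0.41 [ 0.6041 -0.0989  0.0083] {}
top lid_lug 0.71 [0.6644 0.1324 0.0608] {}
top case_lug 0.8 [ 0.5922 -0.1806  0.0457] {}
top case_hinge 0.65 [ 0.6223 -0.021   0.0439] {}
top cake 0.96 [ 0.6059
[... 597 characters left out ...]
1.36579792e+00,  2.58633433e-01,  1.53502522e+00,  1.28305016e-05,
        1.34801857e+00, -2.02772293e-01]), 'joint_vel': array([ 6.76949040e-04,  1.08442856e-03,  3.61407986e-04,  3.86883833e-04,
       -7.02060299e-05,  7.80356452e-04]), 'joint_efforts': array([ 2.56544981e-04, -4.45926654e+01, -2.90891862e+01, -2.64727350e-04,
        1.08795270e-03, -1.29262872e-05]), 'eef_pos': array([ 0.21814705, -0.50487363,  0.23128159]), 'eef_rot': array([-4.22886987e-05,  9.79287568e-01,  2.02474336e-01,  6.20958801e-06]), 'contact_force': array([-0.06478229,  0.17793559,  0.93076404]), 'moment': array([ 0.02667234,  0.02928407, -0.02165909]), 'finger_force': 0.0, 'finger_gap': 0.9995001457598218}
```

View pics/top0.png

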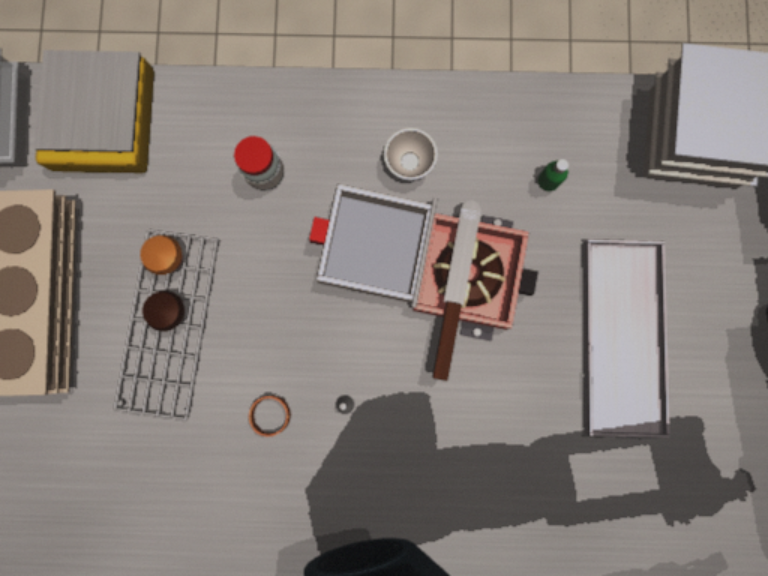

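View pics/scene0.png

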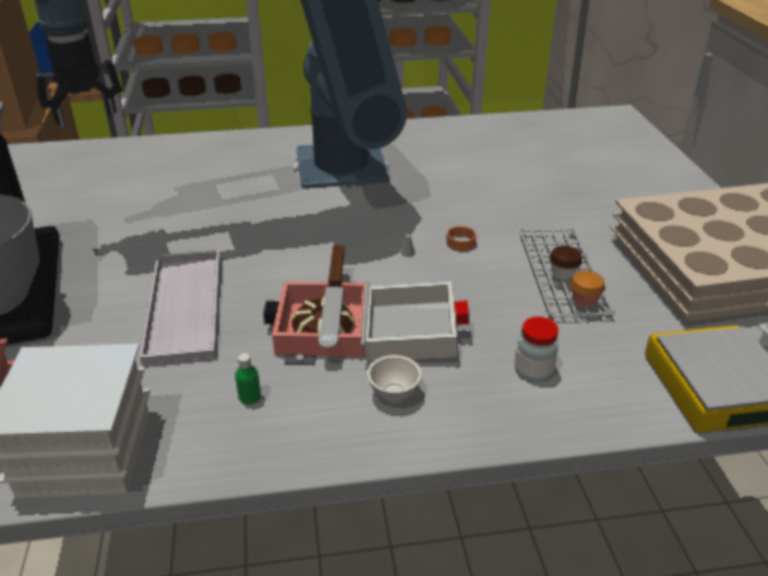

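The top view shows the spatula from handle end (443,378) to blade tip (470,205), in 1.5x pixels. The red lug is at (319,231), the black lug at (528,281), and the tray spans about (585–665, 240–437). The lid lies open to the left, hollow side up, and is offset along the hinge.

```bash
cat > m.py <<'E'
from h import *
ps={}
for n,names in(("top",["case","case_lug","case_hinge","lid_lug","spatula","tray"]),("scene",["case","case_hinge","lid_lug","spatula"])):
  for k in range(2):
    im=arm.snapshot(n)
    for t in names:
        r=arm.pinpoint(t,n)
        if r and r[0]["score"]>.5: ps.setdefault(t,[]).append(w(n,r[0]["location"]))
for t in ps: print(t,np.mean(ps[t],0).round(4),np.std(ps[t],0).round(4),len(ps[t]))
im=arm.snapshot("top"); hsv=cv2.cvtColor(im,cv2.COLOR_BGR2HSV)
def seg(lo,hi,x0,y0,x1,y1,z,tag):
    m=cv2.inRange(hsv,lo,hi); k=np.zeros_like(m); k[y0:y1,x0:x1]=255; m&=k
    c=max(cv2.findContours(m,0,1)[0],key=cv2.contourArea); b=cv2.boxPoints(cv2.minAreaRect(c))
    print(tag,[ray("top",*p,z)[:2].round(4).tolist() for p in b], np.mean([ray("top",*p,z)[:2] for p in b],0).round(4))
seg((0,150,80),(10,255,255),200,135,222,170,.058,"redlug")
seg((0,0,0),(180,255,60),348,175,362,200,.045,"blacklug")
seg((0,60,20),(12,255,130),285,200,312,258,.063,"handle")
cv2.imwrite("pics/crop1.png",cv2.resize(im[115:265,195:375],None,fx=4,fy=4,interpolation=cv2.INTER_CUBIC))
for p in((585,240),(665,240),(667,437),(586,437)): print("tray",ray("top",p[0]/1.5,p[1]/1.5,.022).round(4))
E
python3 m.py
```

```text
case [ 6.092e-01 -9.750e-02  4.000e-04] [0.0012 0.0017 0.0019] 4
case_lug [ 0.5936 -0.1834  0.0459] [0. 0. 0.] 1
case_hinge [ 0.6219 -0.0223  0.0434] [0.0021 0.001  0.0012] 4
lid_lug [0.6628 0.1324 0.0601] [0.0007 0.0016 0.0018] 4
spatula [ 0.6196 -0.1124  0.035 ] [0.0835 0.0672 0.0193] 4
tray [ 0.513  -0.338   0.0023] [0.0005 0.0006 0.0005] 2
redlug [[0.6461, 0.1479], [0.6819, 0.1415], [0.6774, 0.1195], [0.6417, 0.126]] [0.6618 0.1338]
blacklug [[0.6097, -0.1743], [0.6102, -0.1947], [0.5737, -0.1945], [0.5733, -0.1742]] [ 0.5917 -0.1844]
handle [[0.5573, -0.0299], [0.5638, -0.0858], [0.4483, -0.0975], [0.4419, -0.0425]] [ 0.5028 -0.0639]
tray [ 0.6627 -0.2771  0.022 ]
tray [ 0.6654 -0.4012  0.022 ]
tray [ 0.3655 -0.3952  0.022 ]
tray [ 0.3625 -0.2743  0.022 ]
```

View pics/crop1.png

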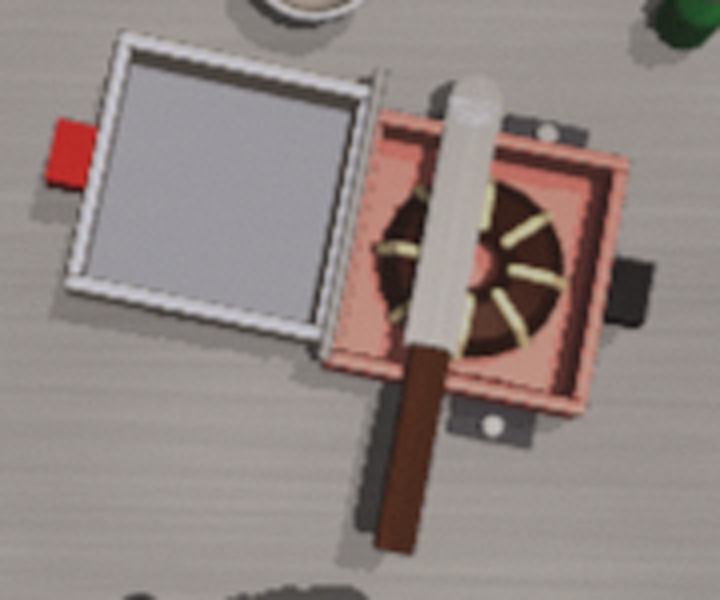

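```bash
cat >> h.py <<'E'
def go(P,yaw=None):
    "shift/turn to bring the tool to TCP P; yaw = world angle of tool y (mod pi)"
    s=arm.read_state(); M=q2R(s["eef_rot"]); d=M.T@(np.array(P)-s["eef_pos"]); sp=0
    if yaw is not None:
        a=np.arctan2(M[1,1],M[0,1]); sp=-((yaw-a+np.pi/2)%np.pi-np.pi/2)  # tool z down
    print("to",np.round(P,4),"shift",d.round(4),"spin",round(float(sp),4),"j6",s["joints"][5].round(3)," t",round(s["time"],2))
E
python3 - <<'E'
from h import *
f=lambda u,v,z:ray("top",195+u/4,115+v/4,z)
e=f(394,552,.063); b=f(428,347,.063); t=f(477,78,.048); g=f(415,425,.063)
print(e,b,t,g,np.linalg.norm(e-b)); d=(b-e)[:2]; yaw=np.arctan2(d[1],d[0]); d2=(t-e)[:2]; print(np.degrees(yaw),np.degrees(np.arctan2(d2[1],d2[0])))
yw=np.arctan2(d2[1],d2[0])
go([g[0],g[1],.15],yw+np.pi/2); go([g[0],g[1],.042],yw+np.pi/2)
s=arm.read_state(); print(q2R(s["eef_rot"]).round(3))
E
```

```text
[ 0.44365456 -0.05167483  0.063     ] [ 0.55613587 -0.06894498  0.063     ] [ 0.71290198 -0.09676391  0.048     ] [ 0.51294741 -0.06227923  0.063     ] 0.11379939608458518
-8.72890946035227 -9.506730290137348
to [ 0.5129 -0.0623  0.15  ] shift [ 0.4462 -0.2894  0.0813] spin 0.5737 j6 -0.203  t 2.55
to [ 0.5129 -0.0623  0.042 ] shift [ 0.4462 -0.2894  0.1893] spin 0.5737 j6 -0.203  t 2.55
[[ 0.918  0.397  0.   ]
 [ 0.397 -0.918 -0.   ]
 [ 0.     0.    -1.   ]]
```

Request:
move_arm([
  {"jaw":50,"tx":0.041,"ty":-0.027,"tz":0.0,"spin":0.1},
  {"jaw":50,"tx":0.082,"ty":-0.054,"tz":0.01,"spin":0.2},
  {"jaw":50,"tx":0.123,"ty":-0.081,"tz":0.02,"spin":0.3},
  {"jaw":50,"tx":0.165,"ty":-0.108,"tz":0.03,"spin":0.4},
  {"jaw":50,"tx":0.206,"ty":-0.134,"tz":0.04,"spin":0.5},
  {"jaw":50,"tx":0.247,"ty":-0.161,"tz":0.05,"spin":0.574},
  {"jaw":50,"tx":0.288,"ty":-0.188,"tz":0.06,"spin":0.574},
  {"jaw":50,"tx":0.33,"ty":-0.215,"tz":0.07,"spin":0.574},
], grip_force=60)

```text
time: 3.35
eef_pos: [0.4357, -0.1764, 0.1616]
eef_rot: [0.0, 0.997, -0.083, 0.0]
contact_force: [1.4, -0.2, 0.3]
finger_gap: 0.499
finger_force: 0.0
```

```bash
python3 - <<'E'
from h import *
go([.5129,-.0623,.1],np.radians(80.5)); go([.5129,-.0623,.042],np.radians(80.5))
E
```

```text
to [ 0.5129 -0.0623  0.1   ] shift [ 0.0572 -0.1254  0.0616] spin -0.0008 j6 1.115  t 3.35
to [ 0.5129 -0.0623  0.042 ] shift [ 0.0571 -0.1254  0.1196] spin -0.0008 j6 1.115  t 3.35
```

Request:
move_arm([
  {"jaw":50,"tx":0.019,"ty":-0.042,"tz":0.02},
  {"jaw":50,"tx":0.038,"ty":-0.084,"tz":0.04},
  {"jaw":50,"tx":0.057,"ty":-0.1255,"tz":0.06},
  {"jaw":50,"tx":0.057,"ty":-0.1255,"tz":0.09},
  {"jaw":50,"tx":0.057,"ty":-0.1255,"tz":0.119},
  {"jaw":10,"tx":0.057,"ty":-0.1255,"tz":0.119},
  {"jaw":10,"tx":0.057,"ty":-0.1255,"tz":0.119},
  {"jaw":10,"tx":0.057,"ty":-0.1255,"tz":0.119},
])

```text
schema error: expected keys jaw, tx, ty, tz, spin
```

```bash
python3 - <<'E'
from h import *
s=arm.read_state(); print(s["finger_gap"],s["finger_force"],s["contact_force"])
E
```

```text
0.4990145567355355 0.0 [ 1.38584181 -0.20826999  0.28035867]
```

Request:
move_arm([
  {"jaw":50,"tx":0.019,"ty":-0.042,"tz":0.02,"spin":0},
  {"jaw":50,"tx":0.038,"ty":-0.084,"tz":0.04,"spin":0},
  {"jaw":50,"tx":0.057,"ty":-0.1255,"tz":0.06,"spin":0},
  {"jaw":50,"tx":0.057,"ty":-0.1255,"tz":0.09,"spin":0},
  {"jaw":50,"tx":0.057,"ty":-0.1255,"tz":0.119,"spin":0},
  {"jaw":10,"tx":0.057,"ty":-0.1255,"tz":0.119,"spin":0},
  {"jaw":10,"tx":0.057,"ty":-0.1255,"tz":0.119,"spin":0},
  {"jaw":10,"tx":0.057,"ty":-0.1255,"tz":0.119,"spin":0},
])

```text
time: 4.15
eef_pos: [0.5128, -0.0645, 0.0441]
eef_rot: [0.0, 0.997, -0.083, 0.001]
contact_force: [-0.1, -0.6, -0.6]
finger_gap: 0.243
finger_force: 62.3
```

```bash
python3 - <<'E'
from h import *
s=arm.read_state(); print(s["finger_gap"],s["finger_force"],s["contact_force"],s["eef_pos"])
im=arm.snapshot("top");cv2.imwrite("pics/g.png",cv2.resize(im[115:265,195:375],None,fx=3,fy=3))
E
```

```text
0.24296942095289753 62.339662313461304 [-0.11354673 -0.58228283 -0.63977768] [ 0.51279568 -0.06450215  0.04410269]
```

View pics/g.png

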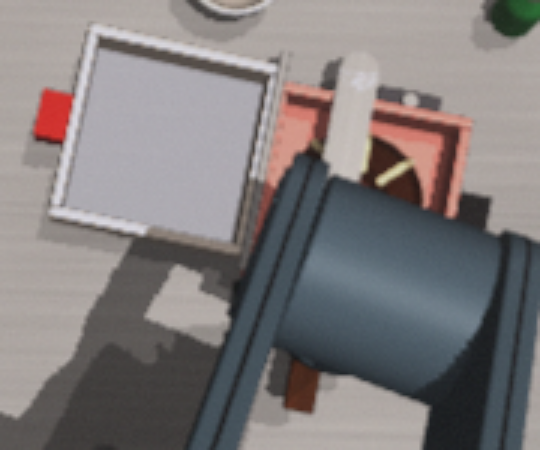

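Request:
move_arm([
  {"jaw":10,"tx":0,"ty":0,"tz":-0.03,"spin":0},
  {"jaw":10,"tx":0,"ty":0,"tz":-0.07,"spin":0},
  {"jaw":10,"tx":-0.001,"ty":0.02,"tz":-0.1,"spin":0},
  {"jaw":10,"tx":-0.003,"ty":0.065,"tz":-0.1,"spin":-0.03},
  {"jaw":10,"tx":-0.005,"ty":0.11,"tz":-0.1,"spin":-0.06},
  {"jaw":10,"tx":-0.007,"ty":0.155,"tz":-0.1,"spin":-0.09},
  {"jaw":10,"tx":-0.009,"ty":0.2,"tz":-0.1,"spin":-0.12},
  {"jaw":10,"tx":-0.011,"ty":0.24,"tz":-0.1,"spin":-0.152},
])

```text
time: 5.0
eef_pos: [0.4607, -0.3016, 0.1446]
eef_rot: [0.001, 1.0, -0.007, 0.001]
contact_force: [0.8, -0.7, -1.2]
finger_gap: 0.241
finger_force: 62.5
```

```bash
python3 - <<'E'
from h import *
s=arm.read_state(); print(s["finger_gap"],s["finger_force"],s["contact_force"],s["eef_pos"])
go([.454,-.338,.09],np.radians(89.2)); go([.454,-.338,.010],np.radians(89.2))
im=arm.snapshot("scene");cv2.imwrite("pics/s2.png",cv2.resize(im[100:270,60:340],None,fx=2.5,fy=2.5))
E
```

```text
0.2405266947352959 62.49702572822571 [ 0.757237   -0.71784967 -1.16360911] [ 0.46074057 -0.30159831  0.14463115]
to [ 0.454 -0.338  0.09 ] shift [-0.0064  0.0364  0.0547] spin -0.0003 j6 0.803  t 5.0
to [ 0.454 -0.338  0.01 ] shift [-0.0065  0.0362  0.1347] spin -0.0003 j6 0.803  t 5.0
```

View pics/s2.png

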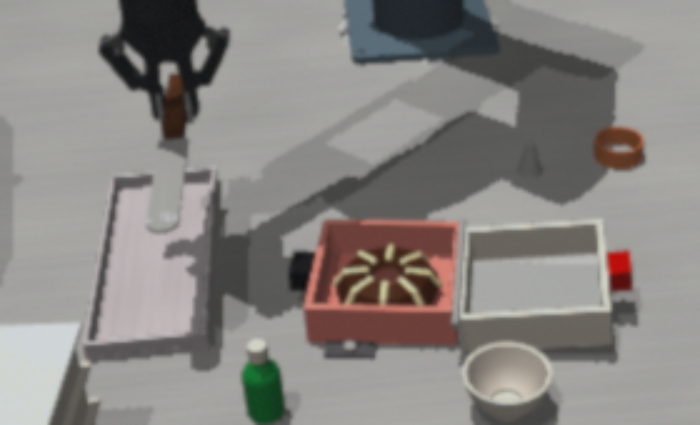

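```bash
python3 - <<'E'
from h import *
for dr in(0,10,20,30,45,60):
    a=np.radians(dr); print(dr,((px("scene",[.461+.19*np.cos(a),-.304,.146-.19*np.sin(a)])-[60,100])*2.5).round(0))
E
```

```text
0 [163. 224.]
10 [169. 250.]
20 [174. 271.]
30 [179. 286.]
45 [186. 297.]
60 [192. 296.]
```

The spatula hangs level: the blade tip is at (163,222) in the crop, and a level blade predicts (163,224). Next I lower it and release.

Request:
move_arm([
  {"jaw":10,"tx":-0.003,"ty":0.018,"tz":0.03,"spin":0},
  {"jaw":10,"tx":-0.0065,"ty":0.037,"tz":0.07,"spin":0},
  {"jaw":10,"tx":-0.0065,"ty":0.037,"tz":0.105,"spin":0},
  {"jaw":10,"tx":-0.0065,"ty":0.037,"tz":0.125,"spin":0},
  {"jaw":10,"tx":-0.0065,"ty":0.037,"tz":0.134,"spin":0},
  {"jaw":10,"tx":-0.0065,"ty":0.037,"tz":0.134,"spin":0},
  {"jaw":45,"tx":-0.0065,"ty":0.037,"tz":0.134,"spin":0},
  {"jaw":45,"tx":-0.0065,"ty":0.037,"tz":0.134,"spin":0},
])

```text
time: 5.85
eef_pos: [0.4554, -0.3366, 0.0106]
eef_rot: [0.001, 1.0, -0.007, 0.001]
contact_force: [0.3, -0.4, 0.1]
finger_gap: 0.453
finger_force: 0.0
```

Request:
move_arm([
  {"jaw":45,"tx":0,"ty":0,"tz":0,"spin":0},
  {"jaw":45,"tx":0,"ty":0,"tz":-0.03,"spin":0},
  {"jaw":45,"tx":0,"ty":0,"tz":-0.08,"spin":0},
  {"jaw":60,"tx":0,"ty":0,"tz":-0.13,"spin":0},
  {"jaw":60,"tx":0,"ty":0,"tz":-0.18,"spin":0},
])

```text
time: 6.35
eef_pos: [0.4542, -0.3353, 0.1914]
eef_rot: [0.0, 1.0, -0.007, 0.0]
contact_force: [1.0, -1.5, -0.4]
finger_gap: 0.599
finger_force: 0.0
```

```bash
sed -i 's/^cv2.imwrite.*//; s/^for p in.*//' m.py; python3 - <<'E'
from h import *
im=arm.snapshot("scene");cv2.imwrite("pics/s3.png",cv2.resize(im[100:270,60:340],None,fx=2.5,fy=2.5))
pin("spatula","scene"); im=arm.snapshot("top"); pin("spatula","top");box("spatula","top")
for t in ["case","case_lug","case_hinge","lid_lug"]: pin(t,"top"); pin(t,"scene")
s=arm.read_state(); print(s["eef_pos"],s["time"])
E
```

```text
scene spatula 0.81 [ 0.5174 -0.3404  0.0048] {}
top spatula 0.6 [ 0.5154 -0.3371  0.0089] {}
top box spatula 0.85 [ 0.5243 -0.3356  0.0111]
top case 0.63 [ 6.087e-01 -9.830e-02  2.000e-04] {}
scene case 0.89 [ 0.6068 -0.0943 -0.0022] {}
top case_lug 0.91 [ 0.5982 -0.1833  0.045 ] {}
scene case_lug 0.95 [ 0.5932 -0.181   0.0402] {}
top case_hinge 0.6 [ 0.6227 -0.0242  0.0423] {}
scene case_hinge 0.85 [ 0.62   -0.0233  0.0456] {}
top lid_lug 0.92 [0.6629 0.1333 0.063 ] {}
scene lid_lug 0.86 [0.6607 0.1332 0.0584] {}
[ 0.45399855 -0.33533319  0.18778093] 7.0
```

View pics/s3.png

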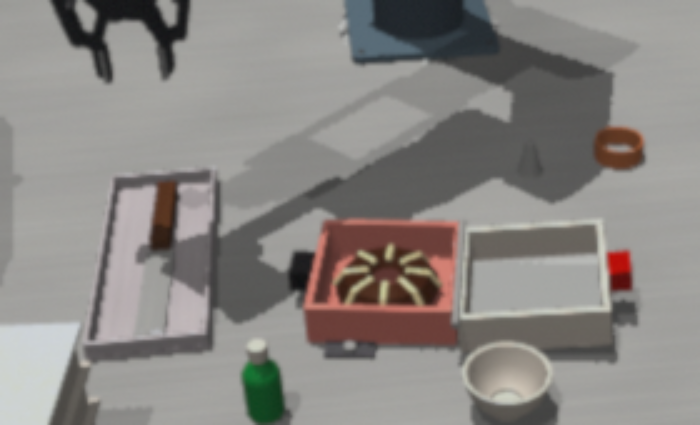

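```bash
python3 - <<'E'
from h import *
f=lambda u,v,z:ray("top",195+u/4,115+v/4,z)[:2]
def ang(a,b): d=b-a; return np.degrees(np.arctan2(d[1],d[0])).round(1),np.linalg.norm(d).round(4)
print("case far wall x-dir",ang(f(580,412,.045),f(628,160,.045)))
print("case near wall y-dir",ang(f(580,412,.045),f(325,362,.045)))
print("lid free wall x-dir",ang(f(68,287,.057),f(122,35,.057)))
print("lid y-dir",ang(f(322,338,.045),f(68,287,.057)),ang(f(375,92,.045),f(122,35,.057)))
print("blk",ang(f(642,327,.045),f(655,262,.045)),(f(642,327,.045)+f(655,262,.045))/2, f(608,318,.045),f(620,258,.045))
print("red",ang(f(45,184,.059),f(60,118,.059)),(f(45,184,.059)+f(60,118,.059))/2)
print("free wall mid",(f(68,287,.057)+f(122,35,.057))/2,"case far mid",(f(580,412,.045)+f(628,160,.045))/2)
E
```

```text
case far wall x-dir (np.float64(-10.7), np.float64(0.147))
case near wall y-dir (np.float64(80.2), np.float64(0.1455))
lid free wall x-dir (np.float64(-9.9), np.float64(0.1476))
lid y-dir (np.float64(80.4), np.float64(0.145)) (np.float64(79.5), np.float64(0.1478))
blk (np.float64(-11.4), np.float64(0.038)) [ 0.59055419 -0.19486129] [ 0.57662322 -0.17198064] [ 0.61099658 -0.17884125]
red (np.float64(-10.4), np.float64(0.0387)) [0.66266818 0.1433943 ]
free wall mid [0.65849992 0.11932532] case far mid [ 0.59544272 -0.1698863 ]
```

Request:
move_arm([
  {"jaw":80,"tx":0.02,"ty":-0.045,"tz":0,"spin":-0.14},
  {"jaw":80,"tx":0.04,"ty":-0.09,"tz":0,"spin":-0.28},
  {"jaw":80,"tx":0.06,"ty":-0.135,"tz":0,"spin":-0.42},
  {"jaw":80,"tx":0.08,"ty":-0.18,"tz":0,"spin":-0.56},
  {"jaw":80,"tx":0.1,"ty":-0.225,"tz":0,"spin":-0.7},
  {"jaw":80,"tx":0.12,"ty":-0.27,"tz":0.0,"spin":-0.84},
  {"jaw":80,"tx":0.14,"ty":-0.315,"tz":0,"spin":-0.98},
  {"jaw":80,"tx":0.16,"ty":-0.36,"tz":0,"spin":-1.12},
])

```text
time: 7.8
eef_pos: [0.6199, 0.0241, 0.1884]
eef_rot: [-0.0, 0.849, 0.528, -0.0]
contact_force: [1.1, -0.3, 0.1]
finger_gap: 0.797
finger_force: 0.0
```

```bash
python3 - <<'E'
from h import *
go([.663,.1372,.12],np.radians(-10)); print(arm.read_state()["eef_pos"])
E
```

```text
to [0.663  0.1372 0.12  ] shift [ 0.1205 -0.0115  0.0684] spin -0.2847 j6 0.319  t 7.8
[0.61987001 0.02409395 0.18840413]
```

Request:
move_arm([
  {"jaw":80,"tx":0.04,"ty":-0.004,"tz":0.01,"spin":-0.14},
  {"jaw":80,"tx":0.08,"ty":-0.008,"tz":0.03,"spin":-0.285},
  {"jaw":80,"tx":0.1205,"ty":-0.0115,"tz":0.05,"spin":-0.285},
  {"jaw":80,"tx":0.1205,"ty":-0.0115,"tz":0.068,"spin":-0.285},
  {"jaw":80,"tx":0.1205,"ty":-0.0115,"tz":0.068,"spin":-0.285},
])

```text
time: 8.3
eef_pos: [0.6609, 0.1363, 0.1166]
eef_rot: [-0.002, 0.767, 0.642, -0.003]
contact_force: [-0.1, -1.1, -0.8]
finger_gap: 0.798
finger_force: 0.0
```

```bash
python3 - <<'E'
from h import *
s=arm.read_state(); print(s["eef_pos"],q2R(s["eef_rot"]).round(3),s["joints"].round(2))
im=arm.snapshot("scene"); pin("lid_lug","scene",2); cv2.imwrite("pics/s4.png",cv2.resize(im[100:270,160:390],None,fx=3,fy=3))
go([.663,.1372,.044],np.radians(-10))
E
```

```text
[0.66087835 0.13634765 0.11661698] [[ 0.177  0.984 -0.007]
 [ 0.984 -0.177 -0.   ]
 [-0.002 -0.007 -1.   ]] [ 0.04  0.57  1.35 -0.    1.23  0.22]
scene lid_lug 0.66 [0.6607 0.1347 0.0545] {}
to [0.663  0.1372 0.044 ] shift [ 0.0026 -0.0001  0.0762] spin -0.0055 j6 0.216  t 8.4
```

View pics/s4.png

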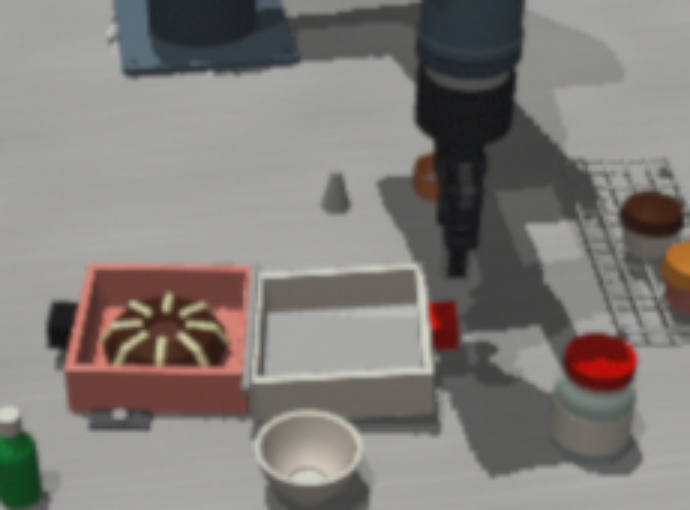

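Request:
move_arm([
  {"jaw":80,"tx":0.003,"ty":0.0,"tz":0.03,"spin":0},
  {"jaw":80,"tx":0.003,"ty":0.0,"tz":0.06,"spin":0},
  {"jaw":80,"tx":0.003,"ty":0.0,"tz":0.08,"spin":0},
  {"jaw":70,"tx":0.003,"ty":0.0,"tz":0.08,"spin":0},
  {"jaw":30,"tx":0.003,"ty":0.0,"tz":0.08,"spin":0},
  {"jaw":30,"tx":0.003,"ty":0.0,"tz":0.08,"spin":0},
  {"jaw":30,"tx":0.003,"ty":0.0,"tz":0.08,"spin":0},
], grip_force=25)

```text
time: 9.1
eef_pos: [0.6648, 0.1374, 0.0429]
eef_rot: [0.001, 0.768, 0.641, 0.001]
contact_force: [-1.3, -0.9, 1.4]
finger_gap: 0.41
finger_force: 29.3
```

```bash
cat >> h.py <<'E'
X=np.array([.985,-.174,0]);Y=np.array([.174,.985,0]);H=np.array([.6215,-.023,.045])
def cs():
    s=arm.read_state(); p=s["eef_pos"]-H; r=[p@X,p@Y,p[2]]
    print("case-frame rel hinge x,y,z mm",(np.array(r)*1e3).round(1),"phi",np.degrees(np.arctan2(r[2],r[1])).round(1),"r",round(np.hypot(r[1],r[2])*1e3,1),"gap",s["finger_gap"].round(3),"ff",round(s["finger_force"],1),"F",(np.array([s["contact_force"]@X,s["contact_force"]@Y,s["contact_force"][2]])).round(1),"t",round(s["time"],2))
E
python3 - <<'E'
from h import *
cs()
E
```

```text
Traceback (most recent call last):
  File "h.py", line 26, in cs
    print("case-frame rel hinge x,y,z mm",(np.array(r)*1e3).round(1),"phi",np.degrees(np.arctan2(r[2],r[1])).round(1),"r",round(np.hypot(r[1],r[2])*1e3,1),"gap",s["finger_gap"].round(3),"ff",round(s["finger_force"],1),"F",(np.array([s["contact_force"]@X,s["contact_force"]@Y,s["contact_force"][2]])).round(1),"t",round(s["time"],2))
                                                                                                                                                                 ^^^^^^^^^^^^^^^^^^^^^
AttributeError: 'float' object has no attribute 'round'
```

```bash
sed -i 's/s\["finger_gap"\].round(3)/round(s["finger_gap"],3)/' h.py; cat > arc.py <<'E'
import sys; from h import *
def P(f):
    a=np.radians(f); r=153.5+11.5*abs(np.cos(a)); d=np.interp(f,[5,60,180],[16,13,8])
    x=np.interp(f,[40,130],[0,-14])
    return np.array([r*np.cos(a)+d*np.sin(a), x, -(r*np.sin(a)-d*np.cos(a))])
f0,f1=map(float,sys.argv[1:])
for f in np.linspace(f0,f1,9)[1:]: print(f,((P(f)-P(f0))/1e3).round(3))
cs()
E
python3 arc.py 5 37
```

```text
9.0 [-0.     0.    -0.012]
13.0 [-0.002  0.    -0.023]
17.0 [-0.004  0.    -0.035]
21.0 [-0.007  0.    -0.046]
25.0 [-0.011  0.    -0.057]
29.0 [-0.016  0.    -0.068]
33.0 [-0.021  0.    -0.078]
37.0 [-0.027  0.    -0.088]
case-frame rel hinge x,y,z mm [ 14.7 165.5  -2.1] phi -0.7 r 165.6 gap 0.41 ff 29.3 F [-1.1 -1.1  1.4] t 9.1
```

Request:
move_arm([
  {"jaw":30,"tx":0.0,"ty":0,"tz":-0.012,"spin":0},
  {"jaw":30,"tx":-0.002,"ty":0,"tz":-0.023,"spin":0},
  {"jaw":30,"tx":-0.004,"ty":0,"tz":-0.035,"spin":0},
  {"jaw":30,"tx":-0.007,"ty":0,"tz":-0.046,"spin":0},
  {"jaw":30,"tx":-0.011,"ty":0,"tz":-0.057,"spin":0},
  {"jaw":30,"tx":-0.016,"ty":0,"tz":-0.068,"spin":0},
  {"jaw":30,"tx":-0.021,"ty":0,"tz":-0.078,"spin":0},
  {"jaw":30,"tx":-0.027,"ty":0,"tz":-0.088,"spin":0},
])

```text
time: 9.9
eef_pos: [0.6584, 0.1107, 0.1292]
eef_rot: [-0.0, 0.768, 0.641, -0.0]
contact_force: [0.2, -5.2, -8.9]
finger_gap: 0.413
finger_force: 25.9
```

```bash
python3 arc.py 37 77; python3 - <<'E'
from h import *
im=arm.snapshot("scene"); pin("lid_lug","scene",2); cv2.imwrite("pics/s5.png",cv2.resize(im[60:270,160:390],None,fx=2.5,fy=2.5))
E
```

```text
42.0 [-0.009 -0.    -0.012]
47.0 [-0.018 -0.001 -0.022]
52.0 [-0.029 -0.002 -0.032]
57.0 [-0.04  -0.003 -0.04 ]
62.0 [-0.053 -0.003 -0.048]
67.0 [-0.065 -0.004 -0.054]
72.0 [-0.078 -0.005 -0.059]
77.0 [-0.091 -0.006 -0.063]
case-frame rel hinge x,y,z mm [ 13.1 138.1  84.2] phi 31.4 r 161.7 gap 0.413 ff 25.9 F [ 1.2 -5.1 -8.9] t 9.9
scene lid_lug 0.68 [0.6578 0.1035 0.1357] {}
```

View pics/s5.png

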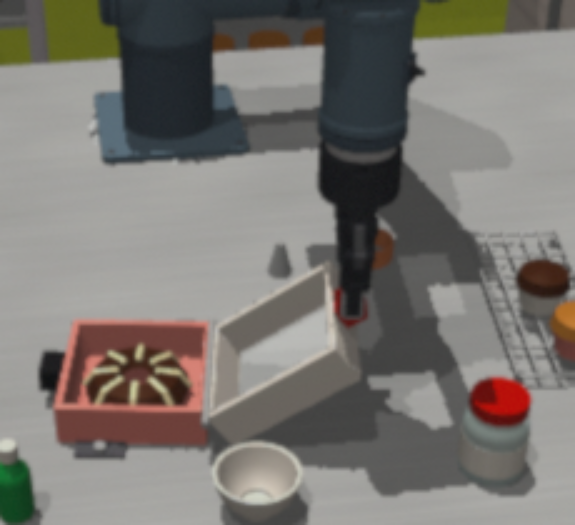

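The lid is coming up with the lug held at (350,300) in the crop, at about 35°. I continue the arc.

Request:
move_arm([
  {"jaw":30,"tx":-0.009,"ty":0,"tz":-0.012,"spin":0},
  {"jaw":30,"tx":-0.018,"ty":-0.001,"tz":-0.022,"spin":0},
  {"jaw":30,"tx":-0.029,"ty":-0.002,"tz":-0.032,"spin":0},
  {"jaw":30,"tx":-0.04,"ty":-0.003,"tz":-0.04,"spin":0},
  {"jaw":30,"tx":-0.053,"ty":-0.003,"tz":-0.048,"spin":0},
  {"jaw":30,"tx":-0.065,"ty":-0.004,"tz":-0.054,"spin":0},
  {"jaw":30,"tx":-0.078,"ty":-0.005,"tz":-0.059,"spin":0},
  {"jaw":30,"tx":-0.091,"ty":-0.006,"tz":-0.063,"spin":0},
])

```text
time: 10.8
eef_pos: [0.6381, 0.0232, 0.1948]
eef_rot: [0.001, 0.768, 0.641, 0.003]
contact_force: [4.3, 4.7, 3.6]
finger_gap: 0.411
finger_force: 25.7
```

```bash
python3 arc.py 77 125; python3 - <<'E'
from h import *
im=arm.snapshot("scene"); pin("lid_lug","scene",2); cv2.imwrite("pics/s6.png",cv2.resize(im[60:270,160:390],None,fx=2.5,fy=2.5))
E
```

```text
83.0 [-0.016 -0.001 -0.003]
89.0 [-0.033 -0.002 -0.004]
95.0 [-0.049 -0.003 -0.006]
101.0 [-0.066 -0.004 -0.006]
107.0 [-0.082 -0.005 -0.004]
113.0 [-0.099 -0.006 -0.   ]
119.0 [-0.115 -0.007  0.005]
125.0 [-0.13  -0.007  0.012]
case-frame rel hinge x,y,z mm [  8.3  48.4 149.8] phi 72.1 r 157.4 gap 0.411 ff 25.7 F [3.4 5.3 3.6] t 10.8
scene lid_lug 0.61 [0.6383 0.0201 0.1935] {}
```

Request:
move_arm([
  {"jaw":30,"tx":-0.016,"ty":-0.001,"tz":-0.003,"spin":0},
  {"jaw":30,"tx":-0.033,"ty":-0.002,"tz":-0.004,"spin":0},
  {"jaw":30,"tx":-0.049,"ty":-0.003,"tz":-0.005,"spin":0},
  {"jaw":30,"tx":-0.066,"ty":-0.004,"tz":-0.005,"spin":0},
  {"jaw":30,"tx":-0.082,"ty":-0.005,"tz":-0.004,"spin":0},
  {"jaw":30,"tx":-0.099,"ty":-0.006,"tz":0,"spin":0},
  {"jaw":30,"tx":-0.115,"ty":-0.007,"tz":0.005,"spin":0},
  {"jaw":30,"tx":-0.13,"ty":-0.007,"tz":0.012,"spin":0},
])

```text
time: 11.7
eef_pos: [0.6068, -0.1055, 0.181]
eef_rot: [0.001, 0.768, 0.641, 0.001]
contact_force: [2.3, -0.1, 5.6]
finger_gap: 0.413
finger_force: 24.5
```

```bash
python3 arc.py 125 165; python3 - <<'E'
from h import *
im=arm.snapshot("scene"); pin("lid_lug","scene",2); cv2.imwrite("pics/s7.png",cv2.resize(im[60:270,110:340],None,fx=2.5,fy=2.5))
E
```

```text
130.0 [-0.012 -0.001  0.007]
135.0 [-0.024 -0.001  0.016]
140.0 [-0.035 -0.001  0.025]
145.0 [-0.045 -0.001  0.036]
150.0 [-0.054 -0.001  0.047]
155.0 [-0.061 -0.001  0.06 ]
160.0 [-0.068 -0.001  0.073]
165.0 [-0.073 -0.001  0.086]
case-frame rel hinge x,y,z mm [-1.00e-01 -8.38e+01  1.36e+02] phi 121.6 r 159.7 gap 0.413 ff 24.5 F [2.3 0.3 5.6] t 11.7
scene lid_lug 0.63 [ 0.6073 -0.0989  0.1837] {}
scene lid_lug 0.31 [0.5373 0.3625 0.0218] {}
```

View pics/s7.png

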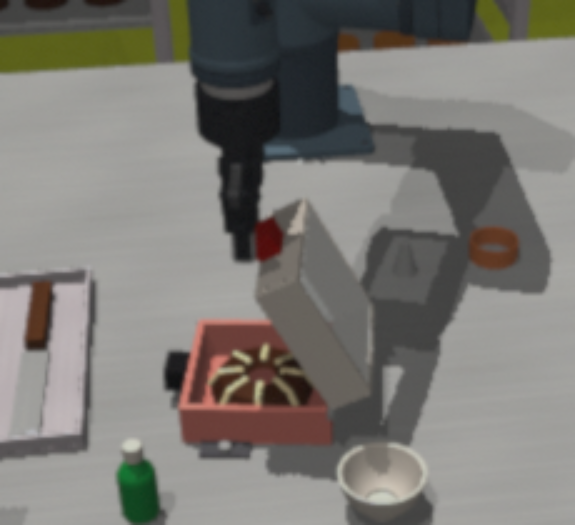

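The lid is past vertical at about 119°, but the finger at (240,245) now overlaps only the edge of the lug at (268,240). I'll regrip further onto it.

Request:
move_arm([
  {"jaw":65,"tx":0,"ty":0,"tz":0,"spin":0},
  {"jaw":65,"tx":0,"ty":0,"tz":-0.003,"spin":0},
  {"jaw":65,"tx":0.007,"ty":0,"tz":-0.004,"spin":0},
  {"jaw":65,"tx":0.014,"ty":0,"tz":-0.004,"spin":0},
  {"jaw":30,"tx":0.014,"ty":0,"tz":-0.004,"spin":0},
  {"jaw":30,"tx":0.014,"ty":0,"tz":-0.004,"spin":0},
  {"jaw":30,"tx":0.014,"ty":0,"tz":-0.004,"spin":0},
], grip_force=35)

```text
time: 12.5
eef_pos: [0.609, -0.0892, 0.1836]
eef_rot: [-0.0, 0.768, 0.641, 0.0]
contact_force: [0.9, 2.1, 0.0]
finger_gap: 0.414
finger_force: 38.0
```

```bash
python3 - <<'E'
from h import *
cs(); im=arm.snapshot("scene"); pin("lid_lug","scene",2)
def P(f):
    a=np.radians(f); r=153.5+11.5*abs(np.cos(a))-1; d=8; return np.array([r*np.cos(a)+d*np.sin(a),-(r*np.sin(a)-d*np.cos(a))])
for f in np.linspace(119,167,9): print(f,((P(f)-P(119))/1e3).round(3),P(f).round(1))
E
```

```text
case-frame rel hinge x,y,z mm [ -0.8 -67.4 138.6] phi 115.9 r 154.1 gap 0.414 ff 38.0 F [0.5 2.2 0. ] t 12.5
scene lid_lug 0.84 [ 0.6065 -0.1008  0.1838] {}
119.0 [0. 0.] [ -69.6 -142.1]
125.0 [-0.015  0.007] [ -84.7 -134.9]
131.0 [-0.029  0.016] [ -99. -126.]
137.0 [-0.043  0.027] [-112.2 -115.6]
143.0 [-0.055  0.038] [-124.3 -103.7]
149.0 [-0.065  0.052] [-135.   -90.5]
155.0 [-0.075  0.066] [-144.3  -76.1]
161.0 [-0.082  0.081] [-151.9  -60.8]
167.0 [-0.088  0.098] [-157.7  -44.6]
```

Request:
move_arm([
  {"jaw":30,"tx":-0.015,"ty":0,"tz":0.007,"spin":0},
  {"jaw":30,"tx":-0.028,"ty":0,"tz":0.016,"spin":0},
  {"jaw":30,"tx":-0.041,"ty":0,"tz":0.027,"spin":0},
  {"jaw":30,"tx":-0.052,"ty":0,"tz":0.038,"spin":0},
  {"jaw":30,"tx":-0.062,"ty":0,"tz":0.051,"spin":0},
])

```text
time: 13.1
eef_pos: [0.5983, -0.1542, 0.1338]
eef_rot: [0.002, 0.768, 0.64, -0.0]
contact_force: [-0.8, -4.1, 9.2]
finger_gap: 0.412
finger_force: 40.7
```

```bash
python3 - <<'E'
from h import *
cs(); im=arm.snapshot("scene"); pin("lid_lug","scene",2)
r=arm.pinpoint("lid_lug","scene")
p=w("scene",r[0]["location"])-H; print((np.array([p@X,p@Y,p[2]])*1e3).round(1),np.degrees(np.arctan2(p[2],p@Y)))
E
```

```text
case-frame rel hinge x,y,z mm [   0.  -133.3   88.8] phi 146.3 r 160.1 gap 0.412 ff 40.7 F [-0.1 -4.2  9.2] t 13.1
scene lid_lug 0.71 [ 0.5991 -0.1575  0.1333] {}
scene lid_lug 0.41 [ 0.6063 -0.0962  0.0055] {}
[   1.4 -136.4   88.3] 147.07227059349404
```

Request:
move_arm([
  {"jaw":30,"tx":-0.009,"ty":0,"tz":0.0145,"spin":0},
  {"jaw":30,"tx":-0.017,"ty":0,"tz":0.03,"spin":0},
  {"jaw":30,"tx":-0.022,"ty":0,"tz":0.046,"spin":0},
  {"jaw":30,"tx":-0.026,"ty":0,"tz":0.06,"spin":0},
  {"jaw":30,"tx":-0.028,"ty":0,"tz":0.071,"spin":0},
  {"jaw":30,"tx":-0.029,"ty":0,"tz":0.08,"spin":0},
  {"jaw":30,"tx":-0.029,"ty":0,"tz":0.084,"spin":0},
  {"jaw":30,"tx":-0.029,"ty":0,"tz":0.084,"spin":0},
])

```text
time: 14.05
eef_pos: [0.5926, -0.1863, 0.0492]
eef_rot: [0.004, 0.768, 0.64, -0.002]
contact_force: [-2.8, -16.2, 3.2]
finger_gap: 0.413
finger_force: 46.2
```

```bash
python3 - <<'E'
from h import *
cs(); im=arm.snapshot("scene"); 
for r in arm.pinpoint("lid_lug","scene"):
    p=w("scene",r["location"])-H; print(r["score"],(np.array([p@X,p@Y,p[2]])*1e3).round(1),np.degrees(np.arctan2(p[2],p@Y)))
pin("case_lug","scene")
E
```

```text
case-frame rel hinge x,y,z mm [  -0.  -165.9    4.2] phi 178.6 r 166.0 gap 0.413 ff 46.2 F [  0.1 -16.4   3.2] t 14.05
0.62 [  -1.2 -163.3    2.6] 179.09920811192185
scene case_lug 0.9 [ 0.5898 -0.1826  0.0454] {}
```

Request:
move_arm([
  {"jaw":65,"tx":0,"ty":0,"tz":0,"spin":0},
  {"jaw":65,"tx":-0.002,"ty":0,"tz":0,"spin":0},
  {"jaw":65,"tx":-0.003,"ty":0,"tz":-0.025,"spin":0},
  {"jaw":0,"tx":-0.003,"ty":0,"tz":-0.05,"spin":0},
  {"jaw":0,"tx":-0.003,"ty":0,"tz":-0.05,"spin":0},
  {"jaw":0,"tx":-0.003,"ty":0,"tz":-0.05,"spin":0},
  {"jaw":0,"tx":-0.003,"ty":0,"tz":-0.035,"spin":0},
  {"jaw":0,"tx":-0.003,"ty":0,"tz":-0.025,"spin":0},
])

```text
time: 15.0
eef_pos: [0.591, -0.1819, 0.0717]
eef_rot: [-0.001, 0.768, 0.641, -0.001]
contact_force: [-0.3, -0.2, 1.1]
finger_gap: 0.002
finger_force: 0.5
```

```bash
python3 - <<'E'
from h import *
cs()
E
```

```text
case-frame rel hinge x,y,z mm [  -2.4 -161.8   26.7] phi 170.6 r 164.0 gap 0.002 ff 0.5 F [-0.2 -0.2  1.1] t 15.0
```

Request:
move_arm([
  {"jaw":0,"tx":-0.002,"ty":0,"tz":0.002,"spin":0},
  {"jaw":0,"tx":-0.002,"ty":0,"tz":0.004,"spin":0},
  {"jaw":0,"tx":-0.002,"ty":0,"tz":0.005,"spin":0},
  {"jaw":0,"tx":-0.002,"ty":0,"tz":0.006,"spin":0},
  {"jaw":0,"tx":-0.002,"ty":0,"tz":0.006,"spin":0},
])

```text
time: 15.5
eef_pos: [0.5917, -0.1842, 0.068]
eef_rot: [-0.0, 0.768, 0.641, 0.0]
contact_force: [-2.0, 1.8, 3.9]
finger_gap: -0.003
finger_force: 2.0
```

```bash
python3 - <<'E'
from h import *
cs()
E
```

```text
case-frame rel hinge x,y,z mm [  -1.3 -164.    23. ] phi 172.0 r 165.6 gap -0.003 ff 2.0 F [-2.3  1.4  3.9] t 15.5
```

Request:
move_arm([
  {"jaw":0,"tx":0,"ty":0,"tz":0.003,"spin":0},
  {"jaw":0,"tx":0,"ty":0,"tz":0.005,"spin":0},
  {"jaw":0,"tx":0,"ty":0,"tz":0.006,"spin":0},
  {"jaw":0,"tx":0,"ty":0,"tz":0.006,"spin":0},
])

```text
time: 15.9
eef_pos: [0.5933, -0.1851, 0.064]
eef_rot: [0.002, 0.768, 0.641, 0.001]
contact_force: [-2.8, 2.6, 13.2]
finger_gap: 0.005
finger_force: 6.3
```

```bash
python3 - <<'E'
from h import *
cs()
E
```

```text
case-frame rel hinge x,y,z mm [   0.5 -164.6   19. ] phi 173.4 r 165.7 gap 0.005 ff 6.3 F [-3.2  2.  13.2] t 15.9
```

Request:
move_arm([
  {"jaw":0,"tx":0,"ty":0,"tz":0.003,"spin":0},
  {"jaw":0,"tx":0,"ty":0,"tz":0.005,"spin":0},
  {"jaw":0,"tx":0,"ty":0,"tz":0.005,"spin":0},
])

```text
time: 16.2
eef_pos: [0.5946, -0.1857, 0.0605]
eef_rot: [0.004, 0.768, 0.641, 0.002]
contact_force: [-2.8, 1.5, 19.3]
finger_gap: -0.002
finger_force: 9.8
```

```bash
python3 - <<'E'
from h import *
cs()
E
```

```text
case-frame rel hinge x,y,z mm [   1.8 -164.9   15.5] phi 174.6 r 165.6 gap -0.002 ff 9.8 F [-3.1  1.  19.3] t 16.2
```

```bash
python3 - <<'E'
from h import *
im=arm.snapshot("scene"); a=im[130:270,100:290]; b=arm.snapshot("top")[130:260,230:400]
cv2.imwrite("pics/s8.png",np.hstack([cv2.resize(a,(520,390),interpolation=2),cv2.resize(b,(280,390))[:, :]])[:, :800])
for r in arm.pinpoint("lid_lug","scene"):
    p=w("scene",r["location"])-H; print(r["score"],(np.array([p@X,p@Y,p[2]])*1e3).round(1))
E
```

```text
0.97 [   1.9 -161.8   -9.6]
```

View pics/s8.png

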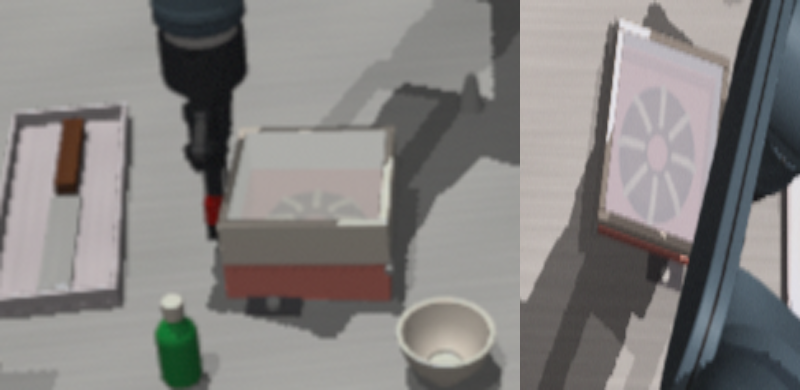

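Request:
move_arm([
  {"jaw":0,"tx":0,"ty":0,"tz":-0.02,"spin":0},
  {"jaw":70,"tx":0,"ty":0,"tz":-0.05,"spin":0},
  {"jaw":70,"tx":0,"ty":0,"tz":-0.05,"spin":0},
  {"jaw":70,"tx":0,"ty":0,"tz":-0.05,"spin":0},
])

```text
time: 16.75
eef_pos: [0.5925, -0.1849, 0.1074]
eef_rot: [0.001, 0.768, 0.641, 0.0]
contact_force: [0.8, -0.8, 0.3]
finger_gap: 0.511
finger_force: 0.0
```

```bash
cat > lug.py <<'E'
from h import *
L={"lid_lug":[],"case_lug":[]}
for k in range(3):
    for n in("scene","top"):
        im=arm.snapshot(n)
        for t in L:
            r=arm.pinpoint(t,n)
            if r and r[0]["score"]>.5: p=w(n,r[0]["location"])-H; L[t].append(np.array([p@X,p@Y,p[2]])*1e3)
for t in L: print(t,len(L[t]),np.mean(L[t],0).round(1) if L[t] else None,np.std(L[t],0).round(1) if L[t] else None)
cs()
E
python3 lug.py
```

```text
lid_lug 5 [   4.7 -162.7   -1.6] [2.4 1.3 3. ]
case_lug 6 [ -45.6 -104.3   -8.8] [102.6 127.6  17.4]
case-frame rel hinge x,y,z mm [  -1.2 -164.2   61.7] phi 159.4 r 175.4 gap 0.699 ff 0.0 F [-0.6 -0.1 -0.1] t 17.65
```

Request:
move_arm([
  {"jaw":70,"tx":-0.004,"ty":0.001,"tz":0.03,"spin":0},
  {"jaw":70,"tx":-0.004,"ty":0.001,"tz":0.06,"spin":0},
  {"jaw":70,"tx":-0.004,"ty":0.001,"tz":0.075,"spin":0},
  {"jaw":70,"tx":-0.004,"ty":0.001,"tz":0.075,"spin":0},
  {"jaw":30,"tx":-0.004,"ty":0.001,"tz":0.075,"spin":0},
  {"jaw":30,"tx":-0.004,"ty":0.001,"tz":0.075,"spin":0},
  {"jaw":30,"tx":-0.004,"ty":0.001,"tz":0.075,"spin":0},
  {"jaw":30,"tx":-0.004,"ty":0.001,"tz":0.075,"spin":0},
], grip_force=40)

```text
time: 18.45
eef_pos: [0.5933, -0.1891, 0.0333]
eef_rot: [0.002, 0.768, 0.641, 0.001]
contact_force: [0.6, -0.5, 3.3]
finger_gap: 0.413
finger_force: 42.0
```

```bash
python3 - <<'E'
from h import *
cs()
E
```

```text
case-frame rel hinge x,y,z mm [   1.2 -168.5  -11.7] phi -176.0 r 168.9 gap 0.413 ff 42.0 F [ 0.7 -0.4  3.3] t 18.45
```

Request:
move_arm([
  {"jaw":30,"tx":0,"ty":0,"tz":0.0,"spin":0},
  {"jaw":30,"tx":0,"ty":0,"tz":0.003,"spin":0},
  {"jaw":30,"tx":0,"ty":0,"tz":0.003,"spin":0},
  {"jaw":70,"tx":0,"ty":0,"tz":0.003,"spin":0},
  {"jaw":70,"tx":0,"ty":0,"tz":0.0,"spin":0},
  {"jaw":70,"tx":0,"ty":0,"tz":-0.04,"spin":0},
  {"jaw":70,"tx":0,"ty":0,"tz":-0.09,"spin":0},
  {"jaw":70,"tx":-0.03,"ty":0,"tz":-0.13,"spin":0},
], grip_force=70)

```text
time: 19.25
eef_pos: [0.5869, -0.215, 0.1636]
eef_rot: [-0.001, 0.767, 0.642, 0.001]
contact_force: [1.4, -1.1, -0.5]
finger_gap: 0.701
finger_force: 0.0
```

Request:
move_arm([
  {"jaw":70,"tx":-0.04,"ty":-0.02,"tz":-0.02,"spin":0},
  {"jaw":70,"tx":-0.08,"ty":-0.04,"tz":-0.04,"spin":0},
  {"jaw":70,"tx":-0.11,"ty":-0.08,"tz":-0.05,"spin":0},
  {"jaw":70,"tx":-0.13,"ty":-0.12,"tz":-0.05,"spin":0},
  {"jaw":70,"tx":-0.15,"ty":-0.16,"tz":-0.05,"spin":0},
  {"jaw":70,"tx":-0.16,"ty":-0.2,"tz":-0.05,"spin":0},
  {"jaw":70,"tx":-0.16,"ty":-0.2,"tz":-0.05,"spin":0},
])

```text
time: 19.95
eef_pos: [0.3568, -0.3393, 0.2114]
eef_rot: [-0.002, 0.769, 0.639, -0.001]
contact_force: [-1.2, 0.2, -0.1]
finger_gap: 0.703
finger_force: 0.0
```

```bash
python3 lug.py; python3 - <<'E'
from h import *
im=arm.snapshot("scene"); hsv=cv2.cvtColor(im,cv2.COLOR_BGR2HSV)
c=px("scene",H-.162*Y); print("exp lug px",c)
u,v=c.astype(int); sub=hsv[v-22:v+22,u-18:u+18]
S="".join("\n"+"".join("R" if (h<10 or h>170) and s>150 and vv>60 else "k" if vv<55 else "." for h,s,vv in row) for row in sub); print(u-18,v-22,S)
for z in(.07,.045,.02): print(z,[px("scene",[*(H-.174*Y+x*X)[:2],z]).round(1).tolist() for x in(-.018,.018)])
im=arm.snapshot("top"); hsv=cv2.cvtColor(im,cv2.COLOR_BGR2HSV)
c=px("top",H-.162*Y+[0,0,.025]); u,v=c.astype(int); sub=hsv[v-20:v+20,u-16:u+16]
print(u-16,v-20,"".join("\n"+"".join("R" if (h<10 or h>170) and s>150 and vv>60 else "k" if vv<55 else "." for h,s,vv in row) for row in sub))
pin("spatula","scene")
E
```

```text
lid_lug 6 [ -38.4 -124.2   -8.3] [88.9 89.2 14.9]
case_lug 5 [-55.  -92.1 -10.4] [110.4 137.3  17. ]
case-frame rel hinge x,y,z mm [-201.3 -357.2  166.7] phi 155.0 r 394.2 gap 0.702 ff 0.0 F [-0.4 -0.4  0.1] t 20.85
exp lug px [180.6523657  203.89100221]
162 181 
....................................
....................................
....................................
....................................
....................................
....................................
....................................
....................................
....................................
....................................
....................................
....................................
...............RRRRR................
..............RRRRRRR...............
..............RRRRRR................
.............RRRRRRR................
.............RRRRRRR................
.............RRRRRRR................
.............RRRRRR.................
.............RRRRRR.................
.............RRRRRR.................
.............RRRRR..................
..............RRRR....
[... 1583 characters left out ...]
.......RRRRRRRR..........
.............RRRRRRRRR..........
.............RRRRRRRRR..........
.............RRRRRRRRR..........
.............RRRRRRRR...........
.............RRRRRRRR...........
............RRRRRRRRR...........
............RRRRRRRRR...........
............RRRRRRRRR...........
............k...RRRR............
............kkkkk...............
.............kkkk...............
................................
................................
................................
................................
................................
................................
................................
................................
scene spatula 0.73 [ 0.5177 -0.3364  0.0041] {}
```

```bash
python3 - <<'E'
from h import *
for z in(.07,.045,.02): print(z,[(x,y,px("top",[*(H+y*Y+x*X)[:2],z]).round(1).tolist()) for x in(-.018,.018) for y in(-.152,-.174)])
acc=np.mean([arm.snapshot("top").astype(float) for _ in range(4)],0)
g=acc[174:202,348:362]; 
print("red-green"); print((g[:,:,2]-g[:,:,1]).round(0).astype(int)); print("grn"); print(g[:,:,1].astype(int))
acc=np.mean([arm.snapshot("scene").astype(float) for _ in range(4)],0)[190:218,172:186]
print("scene r"); print(acc[:,:,2].astype(int)); print(acc[:,:,1].astype(int))
E
```

```text
0.07 [(-0.018, -0.152, [348.3, 192.9]), (-0.018, -0.174, [358.2, 194.9]), (0.018, -0.152, [351.1, 177.0]), (0.018, -0.174, [360.9, 178.9])]
0.045 [(-0.018, -0.152, [345.9, 194.2]), (-0.018, -0.174, [355.6, 196.1]), (0.018, -0.152, [348.7, 178.7]), (0.018, -0.174, [358.3, 180.6])]
0.02 [(-0.018, -0.152, [343.7, 195.4]), (-0.018, -0.174, [353.1, 197.2]), (0.018, -0.152, [346.4, 180.3]), (0.018, -0.174, [355.7, 182.1])]
red-green
[[  3   4   3   2   6   7   6   7   6   6   7   6   6   7]
 [  4   3   1   2   6   8   7   7   7   6   6   8   6   7]
 [  4   4   2   2   5   9   7   8   7   6   7   7   6   6]
 [  6   5   2   2  40  89  72  60  36  17   9   7   6   6]
 [  7   4   3  14  74 143 136 131 112  97  88  73  66  30]
 [  5   4   2  23  87 143 143 144 143 144 143 138 131  52]
 [  2   2   2  30 104 143 144 144 144 144 144 144 133  51]
 [  4   2   1  42 126 144 144 144 144 145 145 144 126  45]
 [  3   2   2  42 129 144 145 145 144 146 144 145 112  36]
 [  5   2   2  51 139 144 145 145 145 145 144 145  88  23]
 [  4   2  14  76 145 145 144 144 145 146 145 144  72  10]
 [  2   2  24  94 14
[... 5254 characters left out ...]
9 115  62  23  13  13  51 132 182 192 167 154 156]
 [152 149 121  71  27  14  18  63 149 187 193 180 171 171]
 [152 151 137  87  33  17  26  81 164 193 195 194 194 194]
 [152 153 147  99  38  18  27  78 141 162 164 165 165 166]
 [152 152 148 100  39  16  22  55  92 104 105 105 106 105]
 [152 152 148 103  43  17  20  46  82  95  96  96  96  96]
 [153 153 149 109  53  22  18  41  81  94  96  95  96  96]
 [153 153 149 114  61  25  20  38  80  94  95  95  95  95]
 [152 151 149 115  63  27  19  34  79  94  95  95  95  95]
 [152 152 149 122  78  53  50  49  85  96  95  94  94  95]
 [152 151 150 138 119 110 108  87  92  96  95  94  94  94]
 [152 151 151 150 148 147 143 111  88  91  93  94  94  94]]
```

```bash
python3 -c "
from plant import arm
print(arm.hand_in())"
```

```text
the job is handed in; nothing more can be done
None
```

The job is handed in: the spatula lies flat in the tray, and the lid is pressed shut with its red lug above the black one, side-to-side offset about 0–1.5 mm by pixel measurement; the simulator gave no verdict.

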